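Show a template plate to the code reader

ROBOT

A 7-joint arm with a two-finger parallel gripper is mounted at the origin on the work surface. World frame = base frame: x ahead of the robot, y to its left, z up, the work surface at z = 0. Lengths are in m, angles in rad, forces in N, time in s.
With the tool pointing down it reaches from about 0.4 to 0.85 m from the base axis. Payload 10.4 kg.
Tool frame: the origin (TCP) lies at the very end of the fingers, on their centre line; the grasp point (between the pads) lies r.grip_depth behind it (r.grip_depth is the distance from the TCP to the grasp point, in m); y points along the fingers, z is the direction in which the jaws open and shut, and the axes are right-handed (so a half turn about y gives the same grasp; the last joint's range is limited). The gripper opens to 87 mm and grips with 3 to 60 N. Pads are 19 mm wide; open, the fingers measure 117 mm over their backs; the gripper's body (75 mm by 190 mm) begins 51 mm behind the grasp point.
Start: joints at [-1.366, 0.332, -0.065, 1.46, 0.022, 1.35, -0.088], TCP at [0.141, 0.609, 0.223] pointing down, gripper open.
Joint ranges: [-2.6, 2.6], [-0.5, 2.12], [-1.47, 1.34], [0.16, 2.42], [-1.27, 4.41], [0.06, 2.06], [-2.6, 2.6]. Speed limits (rad/s): [2.22, 2.22, 2.79, 2.79, 3.14, 3.14, 3.14].

INTERFACE

Orientations are given as a unit quaternion [x, y, z, w].
In Python, from bench import r gives the robot as it stands.
- The arm moves only by the shell command python3 -m jog 'ROWS' [OPENING] [FORCE]. ROWS is JSON, a list of rows, each a list of 6 numbers: the shift along the tool's x, y, z in m, then the turn, a rotation vector about the tool's x, y, z in degrees. A call has 1 to 12 rows; each row shifts and turns the pose as measured when the row begins, along the tool's axes as they then stand; what a row does not reach is not made up. A row lasts 1/12 s, in which the tool goes at most 41.7 mm and 7.16 degrees, less where a joint would pass 70% of its speed; a pose out of reach is approached as far as the arm can. A call with a gripper value outside its range is refused whole. OPENING is the opening, from -1 (shut) to 1 (fully open), so that 0 is half open, set as the call begins (- or left out, the last holds). The fingers move at their own pace and stop on an object; FORCE is the grip in N (left out, the last holds). Time passes only in rows, so rows that do not move let the fingers close. It gives the time, the measured TCP pose, the force and the opening at its end, in the units of the state.
- r.read_state(): the state, without advancing time (a new reading comes with each control period).
- r.camera(name): name is "scene" or "top" or "wrist"; returns a dict with "image" (480x640x3 uint8, red, green, blue), "range_z" (480x640 float32, m along the optical axis (not along the pixel's ray), 0 where there is no reading), "K" (3x3 intrinsics, pixels), "k1" (the pictures are not rectified: a ray, as slopes to the right and down, at radius r is drawn at 1 + k1 r^2 times it, then the intrinsics apply), "R" (3x3) and "t" (3): a world point X has camera coordinates R X + t. Camera axes: x right, y down, z forward; pixel columns grow to the right and rows downward; lengths in m; the calibration is good to about 2 mm. A picture is of the moment at which its call begins.
- r.close_job(): hands the job in, once; it reports no verdict.
The state is a dict: "time": time; "joint_positions": joint angles; "joint_vel": joint speeds; "joint_torque": joint torques, N m; "ee_pos": TCP position; "eef_rot": TCP orientation; "ft_force": force on the tool from outside, world axes, zero at the start; "torque": the same for the moment, N m; "width": finger opening in m.
Only numpy, scipy, OpenCV 4.12 (cv2) and the standard library are available. Lean on these libraries where they do the work, as an engineer would, in place of code of your own. Each camera call takes 0.05 s, during which the arm holds its last target. There are 200 camera calls.

TASK

Two identical clear template plates rest on upright pegs, one label up and one label down: find the one lying label up (seen from above with its frosted, notched end pointing away from you, the corner notch is on the right) and lift it up and off its peg. Carry it to the code reader and hold it there level, label still up, about 10 cm above the outline printed on the reader's pad and lined up with it, the frosted end over the white patch next to the reading head. Finish while still holding it there, at rest and clear of the reader and the pegs; leave the other plate on its peg and everything else on the bench where it is.

Things in the scene. Friction and masses are not known exactly. Their poses are not given: they have to be found in the camera images.
- plate_a_center (a point): centre (half-way up) of the plate that lies label up: blue-tinted clear acrylic, 110 x 40 x 8 mm, 35 to 65 g. Its x axis runs along the 110 mm length towards the frosted end, y across the 40 mm width, z up out of the label face. The last 30 mm (x = 25 to 55 mm) are frosted white, with dark code bars on top; the corner at +x, -y is cut away by a 10 x 10 mm notch. A round 14 mm hole goes through the middle; the peg comes up through it. It starts level, with any heading
- plate_a_label (a point): centre of the frosted end of that plate, 40 mm from the plate's centre along its +x
- plate_b_center (a point): centre of the other, identical plate, which lies label down and must stay on its peg: here x points to the frosted end and z straight up, so its notch is at the +x, +y corner and its white label skin is underneath
- plate_a: the label-up plate itself, same axes as its centre point; origin 4 mm below that, in the middle of its underside
- stand_a: fixed steel peg stand carrying the label-up plate; origin in the middle of its foot, on the bench. Foot 84 mm across and 12 mm high, column 16 mm thick, a 26 mm wide collar whose top at 100 mm carries the plate (underside at 100, top at 108 mm); above it a pin 10 mm thick with a red tip ends 130 mm above the bench
- stand_b: fixed peg stand of the same make, carrying the label-down plate
- reader: fixed code reader; origin at the middle of its pad, on the bench. Black pad 170 (x) x 100 (y) x 6 mm; x points along the pad to the reading head, a blue box on a post at x = 84 to 136 mm, 85 mm wide, 124 mm high. The white outline of a plate on the pad is centred at x = -10 mm, y = 0, long side along x; its frosted end is a solid white patch at x = 15 to 45 mm, with the notch at the +x, -y corner
- reader_patch (a point): middle of the white patch on the pad's top face, at x = 30 mm, y = 0, z = 6 mm from the reader's origin, same axes as the reader
- bottle_center (a point): orange drinks bottle, 74 mm across, 193 mm high, standing; the point is 90 mm up its axis. Not part of the job
- drill_center (a point): lime and black cordless drill lying on its side, about 240 x 190 mm and 70 mm high. Not part of the job
- carton_center (a point): cardboard screw carton, 70 x 120 x 45 mm; the point is its centre. Not part of the job
Things that resemble listed ones, but are neither listed nor needed, are in the scene too. What is shaped like the reader but orange is not meant.

How it is judged:
On the way:
1. the label-up plate is lifted clear of the top of its peg, held by the gripper (height (world z) of plate_a_center above 0.138 m and contact force between the fingers and plate_a above 0.3 N), for 0.1 s.
At the end, for the whole second after the job is handed in: Plate gripped, still, level label up (0.17 rad), centre 60-140 mm above the pad, lengthwise along the outline (0.26 rad), frosted end towards the head and within 30 mm of over the white patch, touching no reader or stand; other plate within 15 mm, bottle, drill, carton within 30 mm of their starts (horizontal distance between plate_a_label and reader_patch below 0.03 m and angle between the x axis of plate_a and the x axis of reader, either way round below 0.26 rad and x of plate_a_center in the frame of reader_patch below -0.015 m and angle between plate_a's own z axis and vertical below 0.17 rad and z of plate_a_center in the frame of reader_patch between 0.06 and 0.14 m and contact force between the fingers and plate_a above 0.3 N and linear speed of plate_a below 0.03 m/s and angular speed of plate_a below 0.2 rad/s and contact force between plate_a and reader below 0.05 N and contact force between plate_a and stand_a below 0.05 N and contact force between plate_a and stand_b below 0.05 N and distance of plate_b_center from where it was at the start of the episode below 0.015 m and distance of each of bottle_center, drill_center, carton_center from where it was at the start of the episode below 0.03 m); the arm keeps its last pose, push and grip.
It fails at once if the other plate is knocked or lifted (distance of plate_b_center from where it was at the start of the episode above 0.015 m).
It fails at once if the drinks bottle is disturbed (distance of bottle_center from where it was at the start of the episode above 0.03 m).
It fails at once if the drill is disturbed (distance of drill_center from where it was at the start of the episode above 0.03 m).
It fails at once if the screw carton is disturbed (distance of carton_center from where it was at the start of the episode above 0.03 m).
It also fails if it takes over 32 s, if anything falls off the work surface, if the arm or the gripper's body presses on something with over 40 N, if the wrist force passes 120 N, or if a joint passes its speed limit or range.

## Working session

There is one attempt and no reset: what is moved stays moved. The work goes in short steps, Python scripts to look and compute and a shell command to move; the robot and the scene stay as the last step left them, time stands still between calls to the robot, and variables do not carry over. Pictures are saved under pics/ and viewed, about 8 in all and at most 12, crops included, and the job is handed in when it is done.

```bash
mkdir -p pics; cat > h.py <<'E'
import numpy as np, cv2
from bench import r
from scipy.spatial.transform import Rotation as Ro
def cam(n):
    return r.camera(n)
def save(n,img): cv2.imwrite('pics/'+n+'.png',cv2.cvtColor(img,cv2.COLOR_RGB2BGR))
def ray(c,u,v):
    K=c['K']; d=np.array([(u-K[0,2])/K[0,0],(v-K[1,2])/K[1,1]]); s=d.copy()
    for _ in range(20): s=d/(1+c['k1']*(s@s))
    R=np.array(c['R']); return -R.T@c['t'], R.T@np.array([s[0],s[1],1])
def onz(c,u,v,z):
    o,d=ray(c,u,v); return o+d*(z-o[2])/d[2]
def proj(c,X):
    p=np.array(c['R'])@X+c['t']; s=p[:2]/p[2]; s=s*(1+c['k1']*(s@s)); K=c['K']
    return K[0,0]*s[0]+K[0,2],K[1,1]*s[1]+K[1,2]
E
python3 - <<'E'
from h import *
import pickle
for n in ['top','scene']:
    c=cam(n); save(n+'0',c['image']); pickle.dump(c,open(n+'0.pkl','wb'))
    print(n,-np.array(c['R']).T@c['t'],np.array(c['R'])[2],c['K'][0,0],c['k1'])
s=r.read_state();print(s, r.grip_depth)
E
```

```text
top [ 0.34815037 -0.02677251  1.51385236] [ 0.1419024   0.01163779 -0.98981224] 551.0242765141534 -0.034235897073599295
scene [1.30993769 0.26168298 1.07675726] [-0.60271818 -0.22733056 -0.76488667] 455.0457543064912 -0.009699433292092316
{'time': 0.1, 'joint_positions': array([-1.36561503,  0.33281226, -0.06472299,  1.46087213,  0.02162815,
        1.3499202 , -0.08850587]), 'joint_vel': array([-0.0002401 , -0.00240389, -0.00015458, -0.002438  , -0.00106115,
        0.00123023, -0.00021448]), 'joint_torque': array([ 1.96060726e-03, -6.24556160e+01,  2.47147784e-02, -3.90715349e+01,
       -6.15548179e-02,  3.66872759e-02,  7.35461595e-05]), 'ee_pos': array([0.14105432, 0.60850412, 0.22182427]), 'eef_rot': array([ 0.70299168, -0.0803686 ,  0.08031988, -0.70206289]), 'ft_force': array([-0.53869794,  0.19308676,  0.22617494]), 'torque': array([ 0.00723884, -0.00780475,  0.04297473]), 'width': 0.08681026433170334} 0.0187
```

View pics/top0.png

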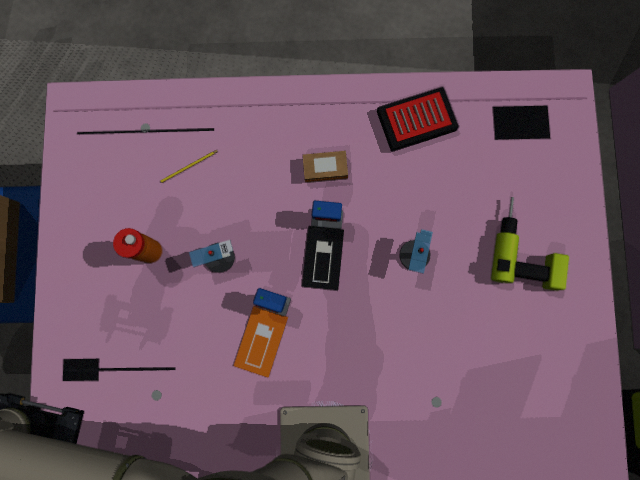

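View pics/scene0.png

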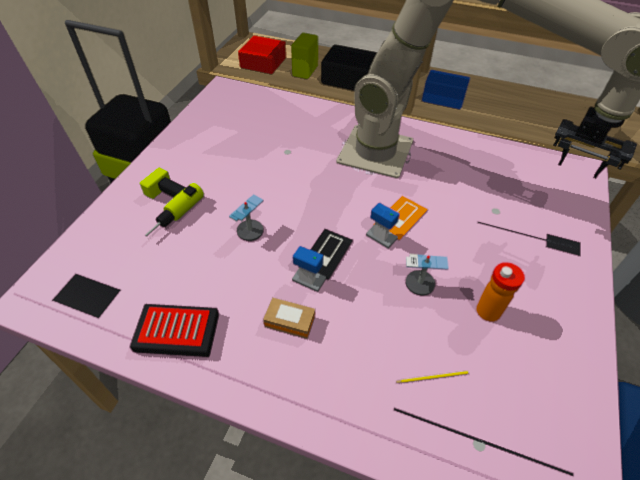

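Two candidates in the top view. The left plate at (211,253) shows a white barred end at (225,248). The right plate at (421,252) shows no white end. I'll enlarge both, plus the reader, to confirm, and measure at the same time.

```bash
python3 - <<'E'
from h import *
import pickle
c=pickle.load(open('top0.pkl','rb')); im=c['image']
e=lambda x0,y0:cv2.resize(im[y0:y0+66,x0:x0+66],(396,396),interpolation=cv2.INTER_CUBIC)
save('crop1',np.hstack([e(178,220),e(388,218)]))
hsv=cv2.cvtColor(im,cv2.COLOR_RGB2HSV)
def comp(mask,x0,x1,y0,y1,z,name):
    m=np.zeros(mask.shape,np.uint8); m[y0:y1,x0:x1]=mask[y0:y1,x0:x1]
    n,l,s,_=cv2.connectedComponentsWithStats(m)
    k=1+np.argmax(s[1:,4]); ys,xs=np.where(l==k)
    hull=np.array([onz(c,x,y,z)[:2] for x,y in zip(xs,ys)],np.float32)
    rc=cv2.minAreaRect(hull); print(name,xs.mean(),ys.mean(),len(xs),rc,hull.mean(0)); 
    print(np.round(cv2.boxPoints(rc),4).tolist())
blue=((hsv[...,0]>92)&(hsv[...,0]<118)&(hsv[...,1]>60)).astype(np.uint8)
white=((im.min(2)>130)&(hsv[...,1]<30)).astype(np.uint8)
dark=(im.max(2)<60).astype(np.uint8)
comp(blue,185,236,235,275,.108,'A blue')
comp(white,185,236,235,275,.108,'A white')
comp(blue,400,440,225,280,.108,'B blue')
comp(white,300,345,225,290,.006,'outline+patch')
comp(dark,295,345,220,292,.006,'pad')
comp(white*1,300,345,225,250,.006,'patch')
for rr in (range(180,240),range(400,440)):
    red=(im[...,0].astype(int)-im[...,1]>60)&(im[...,2]<im[...,0]*.6)
    ys,xs=np.where(red[240:265,rr.start:rr.stop]); print('red',xs.mean()+rr.start,ys.mean()+240,onz(c,xs.mean()+rr.start,ys.mean()+240,.13))
E
```

```text
A blue 205.4096638655462 254.85714285714286 476 ((0.5155943036079407, 0.29467469453811646), (0.04301353171467781, 0.0811331495642662), 16.629840850830078) [0.51571125 0.2953054 ]
[[0.48339998722076416, 0.32739999890327454], [0.506600022315979, 0.24959999322891235], [0.5478000044822693, 0.2619999945163727], [0.5246000289916992, 0.33970001339912415]]
A white 226.43023255813952 247.48837209302326 86 ((0.5319539904594421, 0.2427242398262024), (0.038143184036016464, 0.02778945304453373), 15.487493515014648) [0.53371924 0.24091822]
[[0.5098999738693237, 0.25099998712539673], [0.517300009727478, 0.22419999539852142], [0.5540000200271606, 0.23440000414848328], [0.5465999841690063, 0.2612000107765198]]
B blue 420.02639751552795 251.02639751552795 644 ((0.5156902074813843, -0.2575782537460327), (0.042772527784109116, 0.10902160406112671), 74.51544189453125) [ 0.5139355  -0.25713843]
[[0.45739999413490295, -0.2635999917984009], [0.5625, -0.29269999265670776], [0.5738999843597412, -0.2515000104904175], [0.46889999508857727, -0.2223999947309494]]
outline+patch 323.05426356589146 246.7596899224806
[... 467 characters left out ...]
819336) [ 0.5240629 -0.0056789]
[[0.4235000014305115, -0.04430000111460686], [0.6155999898910522, -0.06800000369548798], [0.6279000043869019, 0.03200000151991844], [0.4357999861240387, 0.05570000037550926]]
patch 322.8269230769231 245.8846153846154 104 ((0.548348605632782, -0.008551094681024551), (0.04138066992163658, 0.022280393168330193), 88.7668228149414) [ 0.5459187  -0.00663062]
[[0.5368000268936157, -0.028999999165534973], [0.5590000152587891, -0.029500000178813934], [0.5598999857902527, 0.011900000274181366], [0.5376999974250793, 0.012400000356137753]]
red 209.875 251.875 [0.52046164 0.27892782 0.13      ]
red 421.55555555555554 249.33333333333334 [ 0.51547482 -0.25755966  0.13      ]
```

View pics/crop1.png

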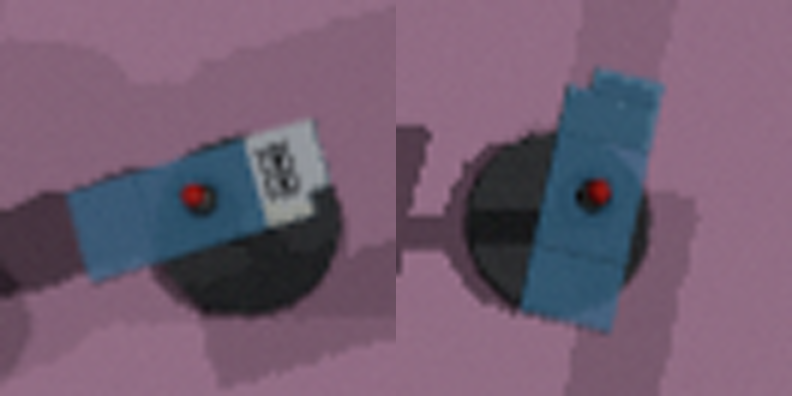

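Crop: on the left plate the frosted end with bars points image-right, at crop (290,165), and its notch is at lower right (320,200). With the frosted end away from me, that puts the notch on the right, so this is the label-up plate. The right plate's notch is at top left (580,85), and its frosted end points up, so it is label down. The reader is the black-pad one; the orange one is the decoy.

Estimates:
- Plate A: centre (.520,.280), heading −73.4°.
- Reader patch: (.544,−.008), heading −7°.

```bash
cat >> h.py <<'E'
def go(p,yaw=None):
    """print delta to TCP p, tool y down, tool z horizontal at world yaw (deg, mod 180)"""
    s=r.read_state(); T=Ro.from_quat(s['eef_rot']); M=T.as_matrix()
    z0=np.degrees(np.arctan2(M[1,2],M[0,2]))
    print('t',s['time'],'pos',s['ee_pos'].round(4),'yaw',z0.round(2),'tilt',np.degrees(np.arccos(-M[2,1])).round(2),'q',s['joint_positions'].round(2),'F',s['ft_force'].round(1),'w',s['width'].round(4))
    print('shift tool mm',(M.T@(np.array(p)-s['ee_pos'])*1000).round(1))
    if yaw is not None:
        for y in (yaw,yaw+180):
            z=np.array([np.cos(np.radians(y)),np.sin(np.radians(y)),0]); yy=np.array([0,0,-1.]); x=np.cross(yy,z)
            rel=Ro.from_matrix(M.T@np.column_stack([x,yy,z])); print('turn deg',y,np.degrees(rel.as_rotvec()).round(2),'shift after',(np.column_stack([x,yy,z]).T@(np.array(p)-s['ee_pos'])*1000).round(1))
E
python3 - <<'E'
from h import *
go([.52,.28,.222],16.6)
c=cam('wrist'); save('w0',c['image']); M=Ro.from_quat(r.read_state()['eef_rot']).as_matrix()
print(M.T@(-np.array(c['R']).T@c['t']-r.read_state()['ee_pos']), np.array(c['R'])@M, c['K'])
E
```

```text
Traceback (most recent call last):
  File "h.py", line 20, in go
    print('t',s['time'],'pos',s['ee_pos'].round(4),'yaw',z0.round(2),'tilt',np.degrees(np.arccos(-M[2,1])).round(2),'q',s['joint_positions'].round(2),'F',s['ft_force'].round(1),'w',s['width'].round(4))
                                                                                                                                                                                     ^^^^^^^^^^^^^^^^
AttributeError: 'float' object has no attribute 'round'
```

```bash
sed -i "s/s\['width'\].round(4)/round(s['width'],4)/" h.py
python3 - <<'E'
from h import *
go([.52,.28,.222],16.6)
c=cam('wrist'); save('w0',c['image']); M=Ro.from_quat(r.read_state()['eef_rot']).as_matrix()
print(M.T@(-np.array(c['R']).T@c['t']-r.read_state()['ee_pos']), np.array(c['R'])@M, c['K'])
E
```

```text
t 0.1 pos [0.1411 0.6085 0.2218] yaw 76.95 tilt 0.08 q [-1.37  0.33 -0.06  1.46  0.02  1.35 -0.09] F [-0.5  0.2  0.2] w 0.0868
shift tool mm [ 4.433e+02  2.000e-01 -2.345e+02]
turn deg 16.6 [7.000e-02 6.035e+01 4.000e-02] shift after [ 4.231e+02 -2.000e-01  2.693e+02]
turn deg 196.6 [ 5.0000e-02 -1.1965e+02 -8.0000e-02] shift after [-4.231e+02 -2.000e-01 -2.693e+02]
[-0.07026396 -0.16167735 -0.00058927] [[-1.09436935e-03  8.26743618e-04  9.99999059e-01]
 [ 9.66242913e-01 -2.57629616e-01  1.27042147e-03]
 [ 2.57630424e-01  9.66243394e-01 -5.16893206e-04]] [[330.46170949   0.         317.49887315]
 [  0.         330.46170949 234.68204205]
 [  0.           0.           1.        ]]
```

```bash
python3 -m jog '[[0,-0.003,0,0,6.7,0],[0,-0.003,0,0,6.7,0],[0,-0.003,0,0,6.7,0],[0,-0.003,0,0,6.7,0],[0,-0.003,0,0,6.7,0],[0,-0.003,0,0,6.7,0],[0,-0.003,0,0,6.7,0],[0,-0.003,0,0,6.7,0],[0,-0.003,0,0,6.7,0]]' 1
python3 -c "
from h import *
go([.52,.28,.245],16.6)"
```

```text
time: 0.9
ee_pos: [0.1408, 0.6066, 0.2458]
eef_rot: [0.56, -0.434, 0.436, -0.555]
ft_force: [0.8, 0.1, -0.4]
width: 0.0871
t 0.9 pos [0.1408 0.6066 0.2458] yaw 14.08 tilt 0.52 q [-1.48  0.32  0.08  1.43 -0.03  1.4  -1.15] F [ 0.8  0.1 -0.4] w 0.0871
shift tool mm [409.    3.  288.4]
turn deg 16.6 [ 0.23 -2.52  0.46] shift after [421.3   0.8 270.1]
turn deg 196.6 [ -0.71 177.48   0.36] shift after [-421.3    0.8 -270.1]
```

```bash
python3 -m jog '[[0.02,0,0.013,0.2,-2.5,0.5],[0.032,0,0.0205,0,0,0],[0.032,0,0.0205,0,0,0],[0.032,0,0.0205,0,0,0],[0.032,0,0.0205,0,0,0],[0.032,0,0.0205,0,0,0],[0.032,0,0.0205,0,0,0],[0.032,0,0.0205,0,0,0],[0.032,0,0.0205,0,0,0],[0.032,0,0.0205,0,0,0],[0.032,0,0.0205,0,0,0],[0.032,0,0.0205,0,0,0]]' 1
python3 -c "
from h import *
go([.52,.28,.2],16.6)"
```

```text
time: 1.9
ee_pos: [0.4759, 0.3076, 0.2414]
eef_rot: [0.569, -0.423, 0.419, -0.567]
ft_force: [0.1, 1.0, 0.4]
width: 0.087
t 1.9 pos [0.4759 0.3076 0.2414] yaw 16.93 tilt 0.38 q [-0.97  0.2   0.37  1.61 -0.08  1.36 -0.3 ] F [0.1 1.  0.4] w 0.087
shift tool mm [39.3 41.1 34.4]
turn deg 16.6 [ 0.35  0.33 -0.13] shift after [39.  41.4 34.3]
turn deg 196.6 [  -0.2  -179.67   -0.56] shift after [-39.   41.4 -34.3]
```

```bash
python3 -m jog '[[0.020,0.020,0.017,0.3,0.3,0],[0.019,0.019,0.017,0,0,0],[0,0,0,0,0,0],[0,0,0,0,0,0]]' 1
python3 - <<'E'
from h import *
import pickle
go([.52,.28,.2],16.6)
c=cam('wrist'); save('w1',c['image']); pickle.dump(c,open('w1.pkl','wb'))
print(proj(c,np.array([.52,.28,.108])))
E
```

```text
time: 2.23
ee_pos: [0.5285, 0.2686, 0.2011]
eef_rot: [-0.564, 0.426, -0.427, 0.564]
ft_force: [-0.9, 0.5, 0.8]
width: 0.0871
t 2.2333 pos [0.5285 0.2686 0.2011] yaw 15.84 tilt 0.14 q [-0.88  0.28  0.41  1.6  -0.11  1.28 -0.18] F [-0.9  0.5  0.8] w 0.0871
shift tool mm [-13.3   1.1  -5. ]
turn deg 16.6 [-0.12 -0.76  0.07] shift after [-13.4   1.1  -4.9]
turn deg 196.6 [-1.1000e-01  1.7924e+02 -1.9000e-01] shift after [13.4  1.1  4.9]
(np.float64(311.2203332860334), np.float64(220.28930493016028))
```

View pics/w1.png

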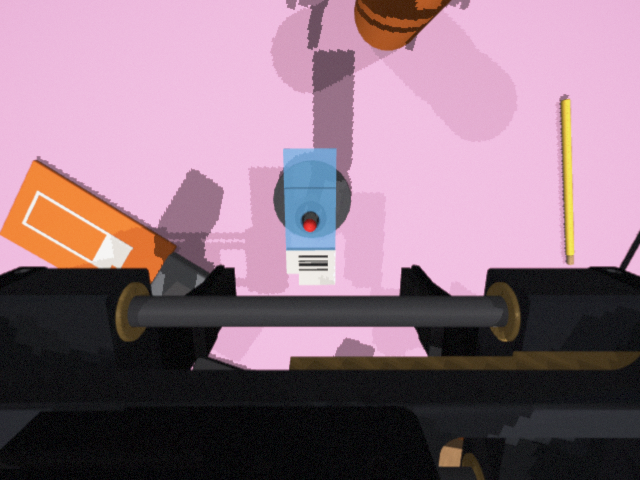

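```bash
python3 - <<'E'
from h import *
import pickle
c=pickle.load(open('w1.pkl','rb')); im=c['image']; hsv=cv2.cvtColor(im,cv2.COLOR_RGB2HSV)
blue=((hsv[...,0]>92)&(hsv[...,0]<118)&(hsv[...,1]>60)).astype(np.uint8)
m=np.zeros_like(blue); m[140:250,270:350]=blue[140:250,270:350]
L=[];Rr=[]
for y in range(154,246):
    xs=np.where(m[y])[0]
    L.append(onz(c,xs.min()-.5,y,.108)[:2]); Rr.append(onz(c,xs.max()+.5,y,.108)[:2])
f=lambda P:cv2.fitLine(np.array(P,np.float32),cv2.DIST_HUBER,0,.001,.001).ravel()
l,q=f(L),f(Rr); print(l,q)
for v in(l,q): print(np.degrees(np.arctan2(v[1],v[0])))
print('mid',(np.mean(L,0)+np.mean(Rr,0))/2, 'wid',np.linalg.norm(np.mean(L,0)-np.mean(Rr,0)))
col=m[:,290:330]; ys=np.where(col.sum(1)>20)[0]; t=onz(c,310,ys.min()-.5,.108); b=onz(c,310,ys.max()+.5,.108); print('tail',t,'blue/white',b)
red=(im[...,0].astype(int)-im[...,1]>90)&(im[...,0].astype(int)-im[...,2]>60); ys,xs=np.where(red[205:240,295:325]); print('tip',onz(c,xs.mean()+295,ys.mean()+205,.129))
E
```

```text
[ 0.28126067 -0.9596314   0.4945327   0.29225016] [ 0.28757897 -0.95775694  0.53294015  0.3035464 ]
-73.664536
-73.28693
mid [0.51453999 0.29516804] wid 0.04000617866570083
tail [0.50436405 0.33255811 0.108     ] blue/white [0.52555869 0.25644888 0.108     ]
tip [0.51885332 0.28058743 0.129     ]
```

```bash
python3 -m jog '[[-0.0133,0,-0.0047,0,-0.7,0],[0,0.02,0,0,0,0],[0,0.02,0,0,0,0],[0,0,0,0,0,0],[0,0,0,0,0,0]]' 1
python3 - <<'E'
from h import *
import pickle
go([.5193,.2798,.0853],16.5)
c=pickle.load(open('top0.pkl','rb')); print(onz(c,129,239,.193))
E
```

```text
time: 2.7
ee_pos: [0.5155, 0.2885, 0.1629]
eef_rot: [-0.567, 0.42, -0.42, 0.571]
ft_force: [0.1, 0.3, 0.5]
width: 0.087
t 2.7 pos [0.5155 0.2885 0.1629] yaw 17.16 tilt 0.3 q [-0.9   0.3   0.38  1.66 -0.12  1.2  -0.19] F [0.1 0.3 0.5] w 0.087
shift tool mm [ 9.7 77.6  0.7]
turn deg 16.5 [-0.25  0.66 -0.15] shift after [ 9.5 77.6  1.2]
turn deg 196.5 [  -0.24 -179.34    0.4 ] shift after [-9.5 77.6 -1.2]
[0.54849728 0.46443712 0.193     ]
```

```bash
python3 -m jog '[[0.004,0.015,0.0005,-0.2,0.4,0],[0.002,0.015,0,0,0,0],[0,0.012,0,0,0,0],[0,0,0,0,0,0],[0,0,0,0,0,0]]' 1
python3 - <<'E'
from h import *
go([.5193,.2798,.0853],16.5)
E
```

```text
time: 3.12
ee_pos: [0.5171, 0.2876, 0.1222]
eef_rot: [-0.566, 0.421, -0.42, 0.571]
ft_force: [-0.2, -0.1, 0.9]
width: 0.0872
t 3.1167 pos [0.5171 0.2876 0.1222] yaw 17.04 tilt 0.46 q [-0.89  0.34  0.38  1.7  -0.14  1.12 -0.18] F [-0.2 -0.1  0.9] w 0.0872
shift tool mm [ 8.3 36.9 -0.4]
turn deg 16.5 [-0.29  0.54 -0.36] shift after [ 8.1 36.9 -0.1]
turn deg 196.5 [  -0.56 -179.46    0.45] shift after [-8.1 36.9  0.1]
```

```bash
python3 -m jog '[[0.008,0.012,0,-0.3,0.5,-0.3],[0,0.01,0,0,0,0],[0,0.009,0,0,0,0],[0,0,0,0,0,0],[0,0,0,0,0,0]]' 1
python3 - <<'E'
from h import *
go([.5193,.2798,.0853],16.5)
E
```

```text
time: 3.53
ee_pos: [0.5205, 0.2794, 0.0893]
eef_rot: [-0.566, 0.423, -0.423, 0.567]
ft_force: [-0.1, 0.5, 0.1]
width: 0.0871
t 3.5333 pos [0.5205 0.2794 0.0893] yaw 16.45 tilt 0.06 q [-0.88  0.38  0.38  1.73 -0.16  1.06 -0.16] F [-0.1  0.5  0.1] w 0.0871
shift tool mm [-0.7  4.  -1. ]
turn deg 16.5 [-0.04 -0.05 -0.05] shift after [-0.7  4.  -1. ]
turn deg 196.5 [ 7.0000e-02  1.7995e+02 -6.0000e-02] shift after [0.7 4.  1. ]
```

```bash
python3 -m jog '[[-0.0005,0.004,-0.001,0,0,0],[0,0,0,0,0,0],[0,0,0,0,0,0]]' 1
python3 -m jog '[[0,0,0,0,0,0],[0,0,0,0,0,0],[0,0,0,0,0,0],[0,0,0,0,0,0],[0,0,0,0,0,0],[0,0,0,0,0,0],[0,0,0,0,0,0],[0,0,0,0,0,0],[0,0,0,0,0,0],[0,0,0,0,0,0]]' -1 20
python3 - <<'E'
from h import *
go([.5193,.2798,.0853],16.5)
E
```

```text
time: 3.78
ee_pos: [0.5195, 0.2797, 0.0851]
eef_rot: [-0.566, 0.423, -0.423, 0.567]
ft_force: [-0.3, 0.6, -0.6]
width: 0.0874
time: 4.62
ee_pos: [0.5199, 0.2804, 0.0864]
eef_rot: [-0.565, 0.423, -0.423, 0.568]
ft_force: [0.1, -0.0, -0.0]
width: 0.0399
t 4.6167 pos [0.5199 0.2804 0.0864] yaw 16.47 tilt 0.19 q [-0.88  0.38  0.38  1.73 -0.16  1.06 -0.16] F [ 0.1 -0.  -0. ] w 0.0399
shift tool mm [ 0.4  1.  -0.8]
turn deg 16.5 [-0.16 -0.03 -0.1 ] shift after [ 0.4  1.1 -0.8]
turn deg 196.5 [ 1.6000e-01  1.7997e+02 -2.6000e-01] shift after [-0.4  1.1  0.8]
```

Gripped at 39.9 mm width with almost no side force. Now straight up, slowly.

```bash
python3 -m jog '[[0,-0.006,0,0,0,0],[0,-0.008,0,0,0,0],[0,-0.008,0,0,0,0],[0,-0.008,0,0,0,0],[0,-0.008,0,0,0,0],[0,-0.008,0,0,0,0],[0,-0.01,0,0,0,0],[0,-0.01,0,0,0,0],[0,-0.01,0,0,0,0],[0,0,0,0,0,0],[0,0,0,0,0,0]]'
python3 - <<'E'
from h import *
import pickle
go([.504,-.003,.19],83)
c=cam('wrist'); save('w2',c['image'])
E
```

```text
time: 5.53
ee_pos: [0.5205, 0.2804, 0.173]
eef_rot: [-0.564, 0.423, -0.424, 0.569]
ft_force: [0.3, -0.1, -0.3]
width: 0.0395
t 5.5333 pos [0.5205 0.2804 0.173 ] yaw 16.46 tilt 0.38 q [-0.9   0.29  0.39  1.65 -0.12  1.22 -0.19] F [ 0.3 -0.1 -0.3] w 0.0395
shift tool mm [267.1 -18.4 -96. ]
turn deg 83 [-4.000e-01 -6.654e+01  4.000e-02] shift after [  18.2  -17.  -283.3]
turn deg 263 [-5.0000e-02  1.1346e+02 -4.4000e-01] shift after [-18.2 -17.  283.3]
```

View pics/w2.png

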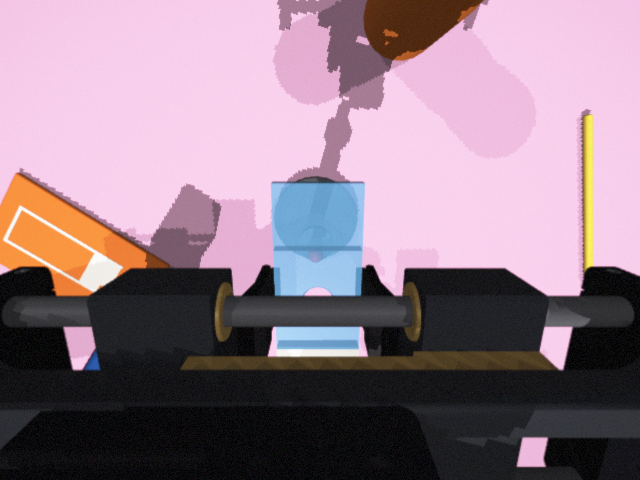

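Plate held level, hole visible at (317,297), peg tip clear. Now turn, then carry.

```bash
python3 -m jog '[[0,-0.003,0,0,-3,0],[0,-0.003,0,0,-6,0],[0,-0.003,0,0,-6,0],[0,-0.002,0,0,-6,0],[0,-0.002,0,0,-6,0],[0,-0.002,0,0,-6,0],[0,-0.002,0,0,-6,0],[0,-0.002,0,0,-6,0],[0,0,0,0,-6,0],[0,0,0,0,-6,0],[0,0,0,0,-4,0],[0,0,0,0,0,0]]'
python3 - <<'E'
from h import *
go([.504,-.003,.19],83)
E
```

```text
time: 6.58
ee_pos: [0.5171, 0.2786, 0.1846]
eef_rot: [0.706, -0.06, 0.057, -0.703]
ft_force: [0.3, -0.9, -0.7]
width: 0.0396
t 6.5833 pos [0.5171 0.2786 0.1846] yaw 80.49 tilt 0.36 q [-0.78  0.28  0.25  1.62 -0.07  1.26  0.89] F [ 0.3 -0.9 -0.7] w 0.0396
shift tool mm [  33.6   -4.4 -279.9]
turn deg 83 [ 0.23 -2.51 -0.28] shift after [  21.3   -5.4 -281.1]
turn deg 263 [  0.44 177.49   0.35] shift after [-21.3  -5.4 281.1]
```

```bash
python3 -m jog '[[0.002,-0.003,-0.012,0,-2.5,0],[0.002,-0.003,-0.022,0,0,0],[0.002,0,-0.025,0,0,0],[0.002,0,-0.025,0,0,0],[0.002,0,-0.025,0,0,0],[0.002,0,-0.025,0,0,0],[0.002,0,-0.025,0,0,0],[0.002,0,-0.025,0,0,0],[0.002,0,-0.025,0,0,0],[0.002,0,-0.02,0,0,0],[0.001,0,-0.01,0,0,0],[0,0,0,0,0,0]]'
python3 - <<'E'
from h import *
import pickle
go([.504,-.003,.19],83)
c=cam('wrist'); save('w3',c['image']); pickle.dump(c,open('w3.pkl','wb'))
E
```

```text
time: 7.58
ee_pos: [0.5015, 0.0293, 0.1856]
eef_rot: [0.707, -0.058, 0.048, -0.703]
ft_force: [0.6, 0.5, -0.1]
width: 0.0396
t 7.5833 pos [0.5015 0.0293 0.1856] yaw 81.43 tilt 0.87 q [-0.53  0.09  0.4   1.84 -0.03  1.23  1.3 ] F [ 0.6  0.5 -0.1] w 0.0396
shift tool mm [  7.2  -4.2 -31.7]
turn deg 83 [ 0.41 -1.57 -0.77] shift after [  6.4  -4.4 -31.8]
turn deg 263 [  1.2  178.43   0.63] shift after [-6.4 -4.4 31.8]
```

View pics/w3.png

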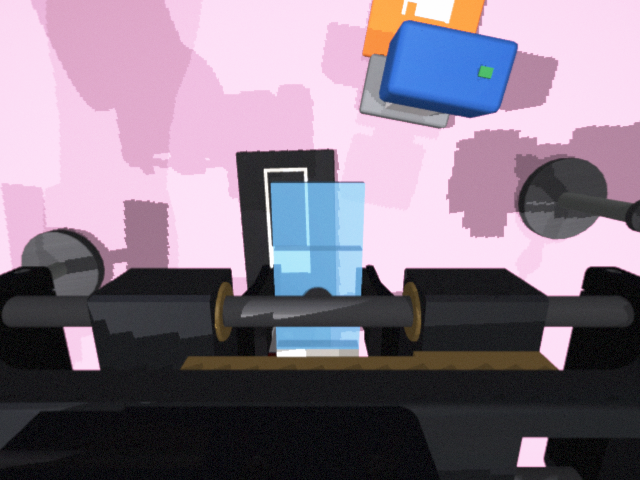

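```bash
python3 -m jog '[[0.003,0.005,-0.012,0.4,-1.0,-0.7],[0.002,0.012,-0.010,0,0,0],[0.001,0.012,-0.007,0,0,0],[0,0.012,0,0,0,0],[0,0.008,0,0,0,0],[0,0,0,0,0,0],[0,0,0,0,0,0]]'
python3 - <<'E'
from h import *
import pickle
go([.504,-.003,.0884],83)
c=pickle.load(open('w3.pkl','rb'))
a,b=onz(c,237,153,.006),onz(c,335,150,.006); d=b-a; u=np.array([-d[1],d[0]])/np.linalg.norm(d[:2]); u=u if u[0]>0 else -u
m=((a+b)/2)[:2]; print(a,b,np.linalg.norm(d),'heading',np.degrees(np.arctan2(u[1],u[0])),'patch',m+u*.115)
o=(onz(c,265,168,.006)+onz(c,307,168,.006))[:2]/2; print('outline patch',o+u*.095)
c=cam('top'); save('t4',c['image'][200:310,255:400].repeat(5,0).repeat(5,1))
E
```

```text
time: 8.22
ee_pos: [0.5049, 0.0117, 0.1342]
eef_rot: [-0.705, 0.044, -0.043, 0.707]
ft_force: [0.1, -0.2, -0.4]
width: 0.0399
t 8.2167 pos [0.5049 0.0117 0.1342] yaw 82.94 tilt 0.19 q [-0.5   0.14  0.42  1.91 -0.07  1.11  1.39] F [ 0.1 -0.2 -0.4] w 0.0399
shift tool mm [  1.   45.7 -14.9]
turn deg 83 [-0.18 -0.06 -0.05] shift after [  0.9  45.8 -14.7]
turn deg 263 [ 9.0000e-02  1.7994e+02 -2.8000e-01] shift after [-0.9 45.8 14.7]
[ 0.42348044 -0.04302968  0.006     ] [0.435167  0.0549745 0.006    ] 0.09869850699824563 heading -6.800152886349628 patch [ 0.54351472 -0.00764435]
outline patch [ 0.53970446 -0.00796425]
```

View pics/t4.png

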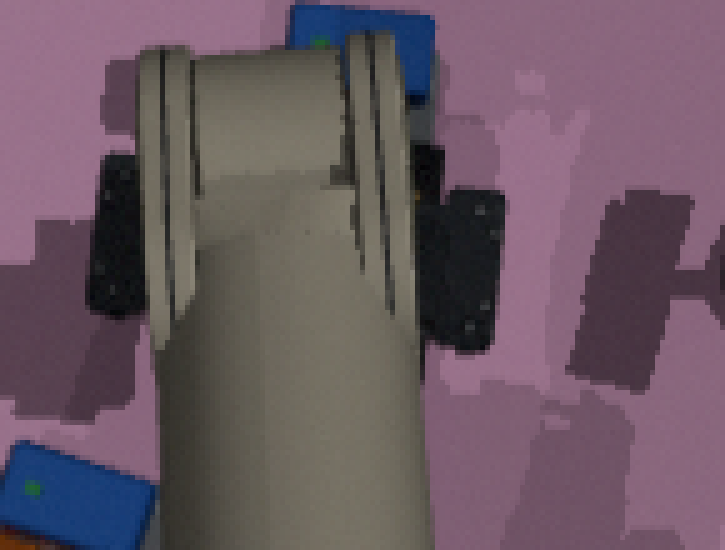

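The top view is blocked by the arm: only the blue head shows, at crop (365,50). The wrist-view reader pose agrees with the first estimate: patch (.5435,−.0076), heading −6.8°. Final approach next.

```bash
python3 -m jog '[[0,0.01,-0.007,0,0,0],[0,0.01,-0.006,0,0,0],[0,0.01,0,0,0,0],[0,0.008,0,0,0,0],[0,0,0,0,0,0],[0,0,0,0,0,0]]'
python3 - <<'E'
from h import *
go([.504,-.003,.0884],83)
E
```

```text
time: 8.77
ee_pos: [0.5038, -0.0014, 0.0932]
eef_rot: [-0.704, 0.043, -0.044, 0.707]
ft_force: [-0.2, 0.1, 0.1]
width: 0.0401
t 8.7667 pos [ 0.5038 -0.0014  0.0932] yaw 82.99 tilt 0.22 q [-0.47  0.19  0.42  1.95 -0.09  1.02  1.44] F [-0.2  0.1  0.1] w 0.0401
shift tool mm [ 0.4  4.8 -1.6]
turn deg 83 [-0.22 -0.01  0.03] shift after [ 0.4  4.8 -1.6]
turn deg 263 [-5.0000e-02  1.7999e+02 -3.4000e-01] shift after [-0.4  4.8  1.6]
```

```bash
python3 -m jog '[[0,0.004,-0.0015,0,0,0],[0,0,0,0,0,0],[0,0,0,0,0,0],[0,0,0,0,0,0],[0,0,0,0,0,0],[0,0,0,0,0,0]]'
python3 - <<'E'
from h import *
import pickle
go([.504,-.003,.0884],83)
print(np.abs(r.read_state()['joint_vel']).max())
c=cam('wrist'); w=c['image'][150:390,140:480]; d=cam('scene'); s=d['image'][160:300,200:460]
save('fin',np.vstack([cv2.resize(w,(420,296)),cv2.resize(s,(420,226),interpolation=cv2.INTER_CUBIC)]))
# blue plate edges in the wrist view at held height
T=r.read_state()['ee_pos'][2]+.0176+.004
im=c['image'];h=cv2.cvtColor(im,cv2.COLOR_RGB2HSV); b=(h[...,0]>92)&(h[...,0]<118)&(h[...,1]>40)
P=[]
for y in range(200,255):
    xs=np.where(b[y,250:390])[0]+250
    if len(xs)>60:P.append(onz(c,(xs.min()+xs.max())/2,y,T)[:2])
f=cv2.fitLine(np.array(P,np.float32),cv2.DIST_HUBER,0,.001,.001).ravel(); print(f,np.degrees(np.arctan2(f[1],f[0])))
for n,q in(('top',pickle.load(open('top0.pkl','rb'))),): pass
E
```

```text
time: 9.27
ee_pos: [0.5042, -0.0027, 0.0896]
eef_rot: [-0.704, 0.042, -0.044, 0.707]
ft_force: [-0.6, -0.5, 0.3]
width: 0.0399
t 9.2667 pos [ 0.5042 -0.0027  0.0896] yaw 83.0 tilt 0.26 q [-0.47  0.19  0.43  1.95 -0.1   1.01  1.45] F [-0.6 -0.5  0.3] w 0.0399
shift tool mm [-0.2  1.2 -0.4]
turn deg 83 [-0.25 -0.    0.1 ] shift after [-0.2  1.2 -0.3]
turn deg 263 [-1.5e-01  1.8e+02 -3.9e-01] shift after [0.2 1.2 0.3]
0.0037095474102499374
[ 0.9931268  -0.11704315  0.46708202  0.00112161] -6.721485
```

View pics/fin.png

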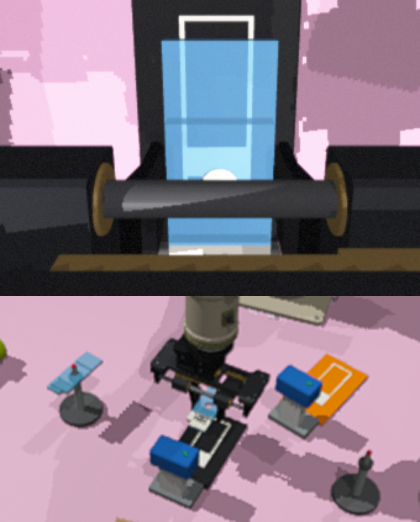

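The wrist view shows the plate centred along the outline at (217,20–180). The scene view shows the frosted end at (200,420) next to the blue head, the other plate still on its peg at (75,375), and stand A empty. All good, so I'm handing in.

```bash
python3 -c "
from bench import r
print(r.close_job())"
```

```text
the job is handed in; nothing more can be done
None
```

I found the label-up plate, the one with the barred white end and the notch on the right. I gripped it across its width at 20 N, lifted it off its peg and carried it to the black-pad reader. I handed in at about 9.4 s with the plate still held there.

**Last checks before hand-in:**
- **Position:** the tool was at (0.504, −0.003, 0.090), within about 1.5 mm of target. That puts the plate centre about 101 mm above the pad, with the frosted end over the patch.
- **Heading:** the plate measured −6.7°, against −6.8° to −7.0° for the reader.
- **Level and still:** the tool tilt was 0.3° and the joints were practically at rest.
- **Grip:** the fingers stood at 39.9 mm on the 40 mm plate.
- **Surroundings:** the scene view showed the other plate on its peg and the held plate clear of the reader and pegs. I did not re-measure the other plate or the bottle, drill and carton; nothing touched them that I could see, and force readings stayed under about 1 N per axis.

**Disagreement and limits:** a rough reading of the outline put the patch about 4 mm nearer the robot than the pad-edge reading. That is well inside the 30 mm tolerance. The arm hid the plate from the top camera, so the final alignment was checked only with the wrist and scene cameras.

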